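# Pack and hold a bracket against the fit-up fixture

### The job

Set the aluminium bracket centrally on the fixture's two narrow ribs with its tall back facing the fence, and let go of it. Then slide the steel spacer upright down behind the bracket into the fence pocket that is deep enough for it (not the shallow one), until it stands on the base plate, and let go of it. Last, push the bracket back against its spring pin until its back is flush on the fence along its whole width, and finish while still holding it there so that I can clamp it; leave the wood block, tape measure and hex bolt alone.

Things in the scene. Friction and masses are not known exactly. Their poses are not given: they have to be found in the camera images.
- fixture: Dark steel fit-up fixture, bolted down (all mm). Origin: centre of its base plate's underside; x towards its fence, y left, z up. Base plate 150 (x) x 190 (y) x 10 thick. Two narrow ribs, 10 wide, along x from -70 to +25 at y = +45 and -45, tops at z = 20. The fence stands across the far side up to z = 54, with two pockets 50 wide, centred at y = +37 and -37, open at top and front, floor z = 10.
- fixture_datum (a point): Point on the fence's datum face, at fixture (35, 0, 36) mm; axes as the fixture's. The datum face is the front (x = 35) of three posts at y = -76 to -62, -12 to 12 and 62 to 76; the pockets lie between them. One pocket is 18 mm deep behind the datum face (thin liner), the other only 4 (thick liner); which is left or right varies.
- plunger (a joint): Brass spring pin, 12 mm diameter, in the middle post at fixture z = 36 mm. Metres pushed in: 0 = standing 8 mm proud of the datum face towards -x, 0.008 = level with it. Pushes back with about 2 N at 0, 6 N at 0.008: it shoves a bracket that nobody holds off the fence.
- thin_liner: Thin aluminium liner plate, 4 (x) x 50 (y) x 43 mm high, fixed on the rear wall of the deep pocket. Origin: middle of the foot of its rear face, on the base plate (fixture x = 57, z = 10 mm); axes as the fixture's. Its front face is at its x = -4, the datum face at its x = -22.
- thick_liner: Thick aluminium liner block, 18 (x) x 50 (y) x 43 high, fixed in the shallow pocket; origin and axes as the thin liner's. Its front face is at its x = -18.
- bracket: Loose smooth aluminium bracket, about 0.4 kg (mm). Origin: centre of its foot's underside, z up. Foot 60 (x) x 140 (y) x 10 thick; upright back flange, x = 20 to 30, full width, up to z = 38, whose outer face (x = 30) goes to the fence; gusset, the part to grip, in the middle along x from -25 to 20, 12 thick (y = -6 to 6), z = 10 to 38.
- bracket_back_left (a point): Point on the bracket's outer back face, at (30, 60, 24) mm in the bracket's frame; axes as the bracket's.
- bracket_back_right (a point): Point on the bracket's outer back face, at (30, -60, 24) mm in the bracket's frame; axes as the bracket's.
- spacer: Loose steel spacer, about 0.2 kg, standing upright on the bench. Origin: centre of its underside, z up. 16 thick (x), 34 wide (y), 86 high; from z = 55 up its head is only 26 wide (y). It goes into the deep pocket with its thickness across the gap (its x along the fixture's x, either way round).
- wood_block: Bystander: softwood block 60 x 120 x 40 mm; origin centre of its underside.
- tape_measure: Bystander: tape measure 34 x 75 x 65 mm, standing; origin centre of its underside.
- hex_bolt: Bystander: hex bolt standing on its head, 28 x 24 x 70 mm high; origin centre of its underside.

How it is judged:
By the outcome, as a careful person would: the job done as asked, in the order asked, and still so for the second after the job is handed in, while the arm keeps its last pose, push and grip.
It also fails if it takes over 64 s, if anything falls off the work surface, if the arm or the gripper's body presses on something with over 40 N, if the wrist force passes 120 N, or if a joint passes its speed limit or range.

### The arm

A 7-joint arm with a two-finger parallel gripper is mounted at the origin on a cart in front of the work surface, level with it; the furniture and walls round the work are solid. World frame = base frame: x ahead of the robot, y to its left, z up, the work surface at z = 0. Lengths are in m, angles in rad, forces in N, time in s.
With the tool pointing down it reaches from about 0.425 to 0.875 m from the base axis. Payload 4.7 kg.
Tool frame: the origin (TCP) lies at the very end of the fingers, on their centre line; the grasp point (between the pads) lies 19 mm behind it (robot.hold_point_z is the distance from the TCP to the grasp point, in m); z points along the fingers, y is the line along which they close (so a half turn about z gives the same grasp; the last joint's range is limited). The gripper opens to 87 mm and grips with 3 to 60 N. Pads are 19 mm wide; open, the fingers measure 117 mm over their backs; the gripper's body (75 mm by 190 mm) begins 51 mm behind the grasp point.
Start: joints at [1.228, 0.321, -0.07, 1.45, 0.023, 1.371, -0.057], TCP at [0.227, -0.609, 0.223] pointing down, gripper open.
Joint ranges: [-2.86, 2.86], [-0.3, 2.09], [-1.38, 1.24], [0.06, 2.45], [-1.56, 4.7], [0.09, 2.05], [-2.69, 2.69]. Speed limits (rad/s): [2.57, 2.57, 3.14, 3.14, 3.14, 3.14, 3.14].

### API

Orientations are given as a unit quaternion [x, y, z, w].
In Python, from plant import robot gives the robot as it stands. Calls block until the motion is done:
- robot.move_pose(position, orientation): joint-space move of the TCP to a pose.
- robot.movel(position, v=0.15, ori=None): straight line of the TCP; ori=None keeps the orientation; v is the mean speed in m/s.
- robot.movej(angles): joint-space move.
- robot.gripper_to(opening, strength=None): finger opening in m; strength is the grip in N (None keeps the last); returns when the fingers have stopped.
- robot.hold(seconds).
- robot.ik(position, orientation): joint angles nearest the present ones, or None.
- robot.read_state(): the state.
- robot.snapshot(name): name is "scene" or "top" or "wrist"; returns a dict with "pixels" (480x640x3 uint8, red, green, blue), "fovy" (degrees; the focal length in pixels is half the picture's height over the tangent of half this angle, whatever the lens; pixels are square), "cx", "cy" (the principal point, pixels), "k1" (the pictures are not rectified: a ray, as slopes to the right and down, at radius r is drawn at 1 + k1 r^2 times it, then the intrinsics apply), "world_from_camera" (4x4, takes a point from camera to world coordinates). Camera axes: x right, y up, looking along -z (the intrinsics and any distortion apply to the point x, -y, -z); pixel columns grow to the right and rows downward; lengths in m; the calibration is good to about 2 mm. A picture is of the moment at which its call begins. There is no depth.
A pose or a line that the arm cannot do raises robot.MotionError and nothing moves.
- robot.close_job(): hands the job in; it is judged then, once.
Trained networks look in a picture, given as the dict that the camera call returned (one of the last four; its "shot" number tells which), for a name from the list of things; names that differ only in an ending like _2 or _b are one class to them, and where a whole thing is asked for, a point or a joint stands for the part that bears it (a point fixed in the world has none). Each returns a list of dicts, best first, with "p" (0 to 1); they miss things now and then, are a little off and sometimes report something else, mostly with a low value. They report only what shows in the picture. A call takes as long as a camera call.
- robot.masks_of(picture, target): "mask" (480x640 bool, what is visible of it) and "xy" ([column, row] in pixels, amid what is visible of it).
- robot.place_of(picture, target): "xy" ([column, row] in pixels: a listed point, or the origin of a listed thing).
The state is a dict: "t": time; "joint_pos": joint angles; "qvel": joint speeds; "joint_torque": joint torques, N m; "eef_pos": TCP position; "tcp_rot": TCP orientation; "force": force on the tool from outside, world axes, zero at the start; "moment": the same for the moment, N m; "opening": finger opening in m; "gripper_force": force on a finger pad.
Only numpy, scipy, OpenCV 4.12 (cv2) and the standard library are available. Lean on these libraries where they do the work, as an engineer would, in place of code of your own. Each camera call takes 0.05 s, during which the arm holds its last target. There are 200 camera calls.

## Working session

There is one attempt and no reset: what is moved stays moved. The work goes in short steps, each a Python script; the robot and the scene stay as the last script left them, time stands still between calls to the robot, and variables do not carry over. Pictures are saved under pics/ and viewed, at most 10 in all, crops included, and the job is handed in when it is done.

```bash
ls; mkdir -p pics; cat > h.py <<'E'
import numpy as np, cv2
from plant import robot
def cam(p):
    f=240/np.tan(np.radians(p["fovy"])/2); return f,p["cx"],p["cy"],p["k1"],np.array(p["world_from_camera"])
def ray(p,xy):
    f,cx,cy,k,T=cam(p); d=np.array([(xy[0]-cx)/f,(xy[1]-cy)/f]); u=d.copy()
    for _ in range(30): u=d/(1+k*(u@u))
    v=T[:3,:3]@np.array([u[0],-u[1],-1]); return T[:3,3],v/np.linalg.norm(v)
def at_z(p,xy,z):
    o,v=ray(p,xy); return o+v*(z-o[2])/v[2]
def proj(p,P):
    f,cx,cy,k,T=cam(p); c=(np.atleast_2d(P)-T[:3,3])@T[:3,:3]; s=np.c_[c[:,0],-c[:,1]]/-c[:,2:3]
    s=s*(1+k*(s**2).sum(1,keepdims=True)); return s*f+[cx,cy]
def save(p,n): cv2.imwrite("pics/"+n,p["pixels"][:,:,::-1])
E
python3 - <<'E'
from h import *
for c in("scene","top"):
    p=robot.snapshot(c); save(p,c+"0.png"); print(c,p["fovy"],p["k1"],np.round(p["world_from_camera"],3).tolist())
    for n,z in [("fixture",0),("fixture_datum",.036),("plunger",.036),("thin_liner",.01),("thick_liner",.01),("bracket",0),("bracket_back_left",.024),("bracket_back_right",.024),("spacer",0),("wood_block",0),("tape_measure",0),("hex_bolt",0)]:
        r=robot.place_of(p,n)[:2]
        print(n,[(np.round(q["xy"],1).tolist(),round(q["p"],2),np.round(at_z(p,q["xy"],z),4).tolist()) for q in r])
print(robot.read_state())
E
```

```text
pics
scene 46.080994857794906 -0.10607519464918687 [[0.62, 0.372, -0.691, -0.405], [-0.784, 0.287, -0.55, -0.809], [-0.006, 0.883, 0.469, 0.701], [0.0, 0.0, 0.0, 1.0]]
fixture [([281.6, 229.5], 0.71, [0.6004, 0.1315, 0.0])]
fixture_datum [([287.1, 212.2], 0.91, [0.6361, 0.1414, 0.036])]Traceback (most recent call last):
  File "<stdin>", line 5, in <module>
ValueError: it knows: bracket, bracket_back_left, bracket_back_right, fixture, fixture_datum, hex_bolt, spacer, tape_measure, thick_liner, thin_liner, wood_block
```

```bash
python3 - <<'E'
from h import *
for c in("scene","top"):
    p=robot.snapshot(c); save(p,c+"0.png"); print(c,p["fovy"],p["k1"],np.round(p["world_from_camera"],3).tolist())
    for n,z in [("fixture",0),("fixture_datum",.036),("thin_liner",.01),("thick_liner",.01),("bracket",0),("bracket_back_left",.024),("bracket_back_right",.024),("spacer",0),("wood_block",0),("tape_measure",0),("hex_bolt",0)]:
        r=robot.place_of(p,n)[:2]
        print(n,[(np.round(q["xy"],1).tolist(),round(q["p"],2),np.round(at_z(p,q["xy"],z),4).tolist()) for q in r])
print(robot.read_state())
E
```

```text
scene 46.080994857794906 -0.10607519464918687 [[0.62, 0.372, -0.691, -0.405], [-0.784, 0.287, -0.55, -0.809], [-0.006, 0.883, 0.469, 0.701], [0.0, 0.0, 0.0, 1.0]]
fixture [([284.7, 229.4], 0.88, [0.606, 0.1252, 0.0])]
fixture_datum [([288.2, 213.1], 0.63, [0.6336, 0.1352, 0.036]), ([307.2, 224.0], 0.37, [0.6138, 0.051, 0.036])]
thin_liner [([308.4, 225.3], 0.39, [0.6495, 0.0769, 0.01])]
thick_liner [([285.5, 216.2], 0.52, [0.6542, 0.1646, 0.01]), ([424.5, 313.8], 0.4, [0.4798, -0.3775, 0.01])]
bracket [([396.3, 272.8], 0.75, [0.5983, -0.2357, 0.0])]
bracket_back_left [([380.2, 258.0], 0.93, [0.5985, -0.1888, 0.024])]
bracket_back_right [([425.9, 266.5], 0.66, [0.6304, -0.2956, 0.024])]
spacer [([422.3, 312.9], 0.68, [0.4926, -0.3659, 0.0])]
wood_block [([248.5, 199.8], 0.86, [0.6871, 0.3453, 0.0])]
tape_measure [([207.4, 226.5], 0.81, [0.488, 0.3077, 0.0])]
hex_bolt [([247.5, 254.2], 0.53, [0.4456, 0.1083, 0.0])]
top 42.217054434108746 -0.10502939712371641 [[-0.022, 0.989, -0.147, 0.365], [-1.0, -0.02, 0.01, -0.022], [0.007, 0.147, 0.989, 1.438], [0.0, 0.0, 0.0, 1.0]]
fixture [([248.
[... 739 characters left out ...]
06,  0.32103076, -0.07012421,  1.45051941,  0.02264303,
        1.37082979, -0.05690211]), 'qvel': array([ 3.57115518e-05, -8.60671936e-04, -3.97379299e-05,  4.72702768e-04,
       -1.96485077e-04, -2.55894622e-04, -8.13049183e-04]), 'joint_torque': array([ 1.65258634e-04, -4.91103816e+01, -4.03198963e-01, -3.12765133e+01,
       -6.36670366e-02,  3.36560374e-02, -6.07296698e-06]), 'eef_pos': array([ 0.22700145, -0.60907265,  0.22255698]), 'tcp_rot': array([ 9.84125143e-01,  1.77475919e-01, -3.94573455e-05,  8.59421655e-06]), 'force': array([-0.30502227, -0.06732493,  0.23406496]), 'moment': array([ 0.01551135,  0.00997488, -0.02528723]), 'gripper_force': 0.0, 'opening': 0.08698386634105755}
```

View pics/scene0.png

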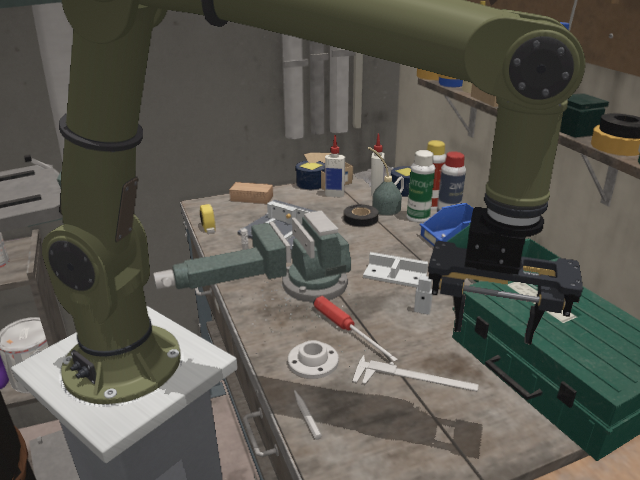

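View pics/top0.png

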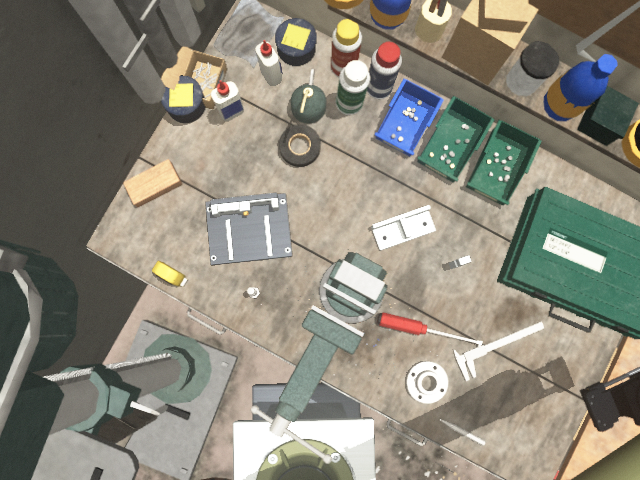

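The scene view shows the fixture at about (281,228), the bracket at (397,270), the spacer at (424,296) and a vise in front of them at (315,265). The top view shows the fixture at (249,228) with its fence on the far side, near row 205. The bracket is at (404,228) with its flange on the far side, and the spacer is at (457,263). I'll take wrist views next.

```bash
cat >> h.py <<'E'
def q(a): return [np.cos(a/2),np.sin(a/2),0,0]
E
python3 - <<'E'
from h import *
names=[("fixture",0),("fixture_datum",.036),("thin_liner",.01),("thick_liner",.01),("bracket",0),("bracket_back_left",.024),("bracket_back_right",.024),("spacer",0)]
def look(tag):
    p=robot.snapshot("wrist"); save(p,tag+".png"); print(tag,p["fovy"],np.round(p["world_from_camera"],3).tolist())
    for n,z in names:
        r=robot.place_of(p,n)[:2]
        if r: print(n,[(np.round(k["xy"],1).tolist(),round(k["p"],2),np.round(at_z(p,k["xy"],z),4).tolist()) for k in r])
robot.movel([.227,-.609,.35],v=.3)
robot.move_pose([.50,-.29,.36],q(.2)); look("w_br")
robot.move_pose([.52,.12,.36],q(.1)); look("w_fx")
print(robot.read_state()["t"])
a=cv2.imread("pics/w_br.png");b=cv2.imread("pics/w_fx.png")
E
```

```text
w_br 60.390817871458914 [[0.196, 0.933, 0.301, 0.582], [-0.981, 0.186, 0.061, -0.275], [0.001, -0.307, 0.952, 0.522], [0.0, 0.0, 0.0, 1.0]]
thin_liner [([294.0, 95.1], 0.57, [0.5848, -0.242, 0.01])]
bracket [([291.8, 96.7], 0.85, [0.5825, -0.239, 0.0])]
bracket_back_left [([240.5, 71.7], 0.68, [0.5979, -0.1789, 0.024])]
bracket_back_right [([344.3, 64.9], 0.6, [0.6277, -0.2926, 0.024])]
spacer [([375.3, 186.5], 0.9, [0.4955, -0.3633, 0.0])]
w_fx 60.390817871458914 [[0.097, 0.948, 0.304, 0.604], [-0.995, 0.092, 0.031, 0.127], [0.001, -0.306, 0.952, 0.523], [0.0, 0.0, 0.0, 1.0]]
fixture [([327.5, 122.8], 0.71, [0.5829, 0.1162, 0.0])]
fixture_datum [([329.4, 85.9], 0.87, [0.6243, 0.1189, 0.036])]
thin_liner [([355.0, 66.8], 0.5, [0.6492, 0.0911, 0.01])]
thick_liner [([293.8, 64.1], 0.61, [0.6452, 0.162, 0.01])]
bracket [([605.7, 150.6], 0.75, [0.5854, -0.2392, 0.0])]
bracket_back_left [([573.6, 139.9], 0.96, [0.5944, -0.179, 0.024])]
5.8917
```

View pics/w_br.png

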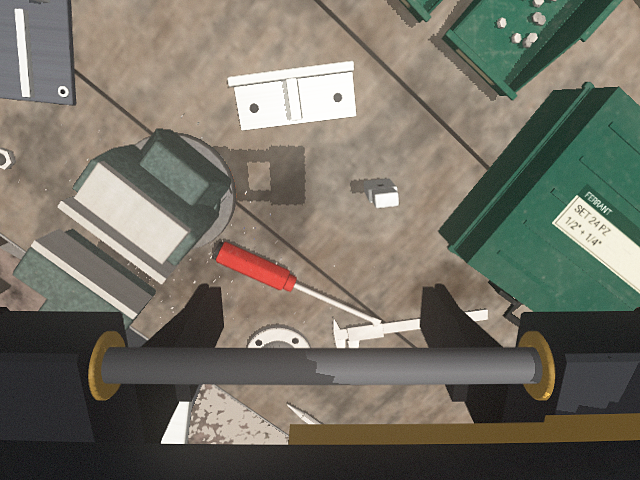

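View pics/w_fx.png

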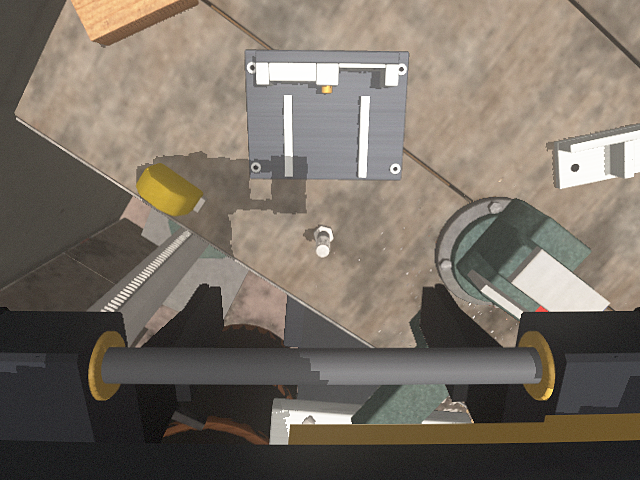

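The wrist view at the bracket shows it at (293,97) with the flange on the far side, and the spacer's top at (383,198). The view at the fixture shows white ribs at columns 288 and 363, and the pin at (326,90). The left pocket looks filled and the right one looks deep, which agrees with the networks. I'll refine the poses by fitting.

```bash
cat >> h.py <<'E'
from scipy.optimize import minimize
def box(x0,x1,y0,y1,z0,z1): return np.array([[x,y,z] for x in(x0,x1) for y in(y0,y1) for z in(z0,z1)])/1e3
BR=[box(-30,30,-70,70,0,10),box(20,30,-70,70,0,38),box(-25,20,-6,6,0,38)]
SP=[box(-8,8,-17,17,0,55),box(-8,8,-13,13,0,86)]
RIB=[box(-70,25,40,50,10,20),box(-70,25,-50,-40,10,20)]
def tf(P,s): c,n=np.cos(s[2]),np.sin(s[2]); return np.c_[P[:,0]*c-P[:,1]*n+s[0],P[:,0]*n+P[:,1]*c+s[1],P[:,2]]
def sil(p,parts,s,S=4):
    m=np.zeros((480*S,640*S),np.uint8)
    for P in parts:
        h=cv2.convexHull(((proj(p,tf(P,s))+.5)*S).astype(np.float32)); cv2.fillConvexPoly(m,np.round(h).astype(np.int32),1)
    return cv2.resize(m.astype(np.float32),(640,480),interpolation=cv2.INTER_AREA)
def fit(p,mask,parts,s0):
    M=mask.astype(np.float32)
    def c(v):
        m=sil(p,parts,[v[0]/100,v[1]/100,v[2]/10]); return np.abs(m-M).sum()/M.sum()
    v0=np.array([s0[0]*100,s0[1]*100,s0[2]*10]); sx=np.vstack([v0]+[v0+d for d in ([.6,0,0],[0,.6,0],[0,0,.8])])
    r=minimize(c,v0,method="Nelder-Mead",options=dict(initial_simplex=sx,xatol=.005,fatol=1e-4))
    return np.round(r.x/[100,100,10],4),round(r.fun,3)
E
python3 - <<'E'
from h import *
for c in("wrist","top","scene"):
    p=robot.snapshot(c)
    if c!="scene":
        s0=np.array([.588,.117,.05]); g=p["pixels"].min(2)
        area=cv2.dilate((sil(p,RIB,s0)>0).astype(np.uint8),np.ones((13,13)))
        roi=cv2.fillConvexPoly(np.zeros((480,640),np.uint8),np.round(cv2.convexHull(proj(p,tf(box(-72,24,-60,60,10,10),s0)).astype(np.float32))).astype(np.int32),1)
        m=(g>140)&(area>0)&(roi>0)
        print(c,"rib",m.sum(),fit(p,m,RIB,s0))
    for n in("fixture_datum",): print(c,[(k["p"],at_z(p,k["xy"],.036).round(4)) for k in robot.place_of(p,n)[:1]])
    if c!="wrist":
        for n,P,s0 in(("bracket",BR,[.582,-.239,.26]),("spacer",SP,[.4955,-.365,.26])):
            r=robot.masks_of(p,n)
            if r: print(c,n,r[0]["p"],r[0]["mask"].sum(),[fit(p,r[0]["mask"],P,s0[:2]+[a]) for a in ((.26,) if n=="bracket" else(-.4,.26,.9))])
    save(p,c+"1.png")
E
```

```text
wrist rib 2676 (array([0.5893, 0.1185, 0.0731]), np.float64(0.552))
wrist [(0.61, array([0.6256, 0.1209, 0.036 ]))]
top rib 165 (array([0.5763, 0.1158, 0.2366]), np.float64(2.772))
top [(0.77, array([0.6239, 0.1235, 0.036 ]))]
top bracket 0.89 1523 [(array([ 0.5828, -0.2427,  0.3362]), np.float64(0.091))]
top spacer 0.69 144 [(array([ 0.4967, -0.363 ,  0.3444]), np.float64(0.194)), (array([ 0.4967, -0.3624,  0.3502]), np.float64(0.193)), (array([ 0.4969, -0.3631,  0.3571]), np.float64(0.194))]
scene [(0.92, array([0.6251, 0.1284, 0.036 ]))]
scene bracket 0.59 1528 [(array([ 0.5815, -0.2419,  0.3371]), np.float64(0.089))]
scene spacer 0.74 530 [(array([ 0.4956, -0.3637, -0.4579]), np.float64(0.163)), (array([ 0.4966, -0.3638,  0.3435]), np.float64(0.183)), (array([ 0.5019, -0.3602,  0.761 ]), np.float64(0.209))]
```

```bash
python3 - <<'E'
from h import *
robot.movel([.48,.12,.30],v=.3,ori=q(.08))
for c in("wrist","top"):
    p=robot.snapshot(c); s0=np.array([.588,.118,.07]); g=p["pixels"].min(2)
    hull=cv2.convexHull(proj(p,tf(box(-73,22,-60,60,10,20),s0)).astype(np.float32))
    roi=cv2.fillConvexPoly(np.zeros((480,640),np.uint8),np.round(hull).astype(np.int32),1)>0
    t,_=cv2.threshold(g[roi].reshape(-1,1),0,255,cv2.THRESH_OTSU)
    m=(g>t)&roi
    n,l,st,ce=cv2.connectedComponentsWithStats(m.astype(np.uint8))
    print(c,t,[(s.tolist()) for s in st[1:] if s[4]>40])
    keep=np.isin(l,[i for i in range(1,n) if st[i][4]>st[1:,4].max()*.5])
    print(fit(p,keep,RIB,s0), sil(p,RIB,s0).sum(),keep.sum())
    for n in("fixture_datum","fixture","thin_liner","thick_liner"): print(n,[(k["p"],at_z(p,k["xy"],dict(fixture_datum=.036,fixture=0).get(n,.01)).round(4)) for k in robot.place_of(p,n)[:1]])
    save(p,c+"2.png")
    if c=="wrist": np.savez("w2",**{k:v for k,v in p.items()})
E
```

```text
wrist 197.0 [[280, 56, 13, 93, 852], [369, 57, 12, 91, 889]]
(array([0.5882, 0.1189, 0.0859]), np.float64(0.212)) 2095.375 1741
fixture_datum [(0.84, array([0.6253, 0.122 , 0.036 ]))]
fixture [(0.98, array([0.591 , 0.1168, 0.    ]))]
thin_liner [(0.73, array([0.6497, 0.0883, 0.01  ]))]
thick_liner [(0.87, array([0.6447, 0.1622, 0.01  ]))]
top 126.0 [[233, 216, 42, 24, 649], [221, 221, 13, 42, 245], [241, 244, 13, 17, 177]]
(array([0.6   , 0.0865, 0.2703]), np.float64(1.279)) 413.9375 649
fixture_datum [(0.69, array([0.6221, 0.1267, 0.036 ]))]
fixture [(0.71, array([0.5808, 0.1277, 0.    ]))]
thin_liner [(0.67, array([0.6387, 0.0957, 0.01  ]))]
thick_liner [(0.41, array([0.6469, 0.1655, 0.01  ]))]
```

View pics/wrist2.png

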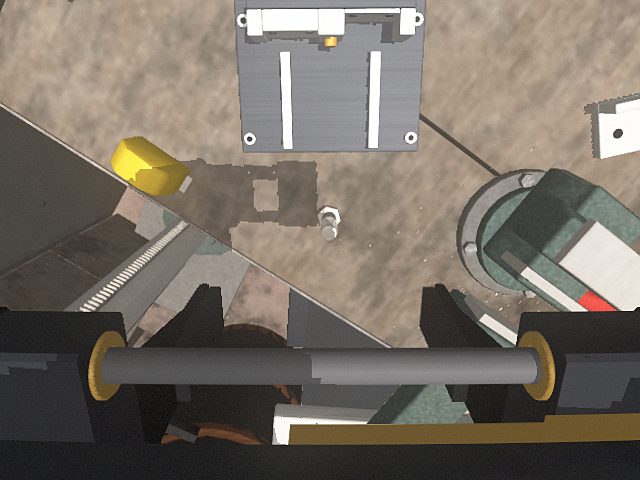

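```bash
python3 - <<'E'
from h import *
d=np.load("w2.npz",allow_pickle=True); p={k:(d[k] if d[k].ndim else d[k].item()) for k in d}
g=p["pixels"].min(2).astype(float)
print("cam",p["world_from_camera"][:3,3])
L=[]
for name,c0,c1 in(("L",270,300),("R",358,392)):
    pts=[]
    for r in range(60,140):
        w=np.clip(g[r,c0:c1]-110,0,None); b=g[r,c0:c1]>160
        cc=np.where(b)[0]; pts.append((c0+cc.mean(),r,len(cc)))
    pts=np.array(pts); W=np.array([at_z(p,x[:2],.02) for x in pts])
    a=np.polyfit(W[:,0],W[:,1],1); L.append(a)
    print(name,"width",pts[:,2].mean(),"yaw",np.arctan(a[0]))
    col=int(pts[-10:,0].mean()); v=g[30:160,col-1:col+2].mean(1); br=np.where(v>160)[0]+30
    print("rows bright",br.min(),br.max(),[ at_z(p,(col,r),.02).round(4) for r in br[br>50][[0,-1]]], br[br<60])
yaw=np.mean([np.arctan(a[0]) for a in L]); print("ribs y at x=.57",[np.polyval(a,.57) for a in L],yaw)
E
```

```text
cam [0.56345655 0.12663563 0.46279358]
L width 9.45 yaw 0.08753698247674986
rows bright 30 148 [array([0.6111, 0.1638, 0.02  ]), array([0.5162, 0.1585, 0.02  ])] [30 51 52 53 54 55 56 57 58 59]
R width 10.3 yaw 0.08693154902306127
rows bright 51 147 [array([0.618 , 0.0787, 0.02  ]), array([0.5245, 0.0679, 0.02  ])] [51 52 53 54 55 56 57 58 59]
ribs y at x=.57 [np.float64(0.162578254122052), np.float64(0.07220453762531852)] 0.08723426574990556
```

The wrist view gives the fixture pose: rib spacing is 90 mm and rib length 95 mm, as specified, so the origin is at (0.590, 0.119) with yaw 0.087. The deep pocket is on the right. Next I'll measure the bracket and spacer from close up, and check the clearance to the vise.

```bash
python3 - <<'E'
from h import *
robot.movel([.50,-.13,.36],v=.35)
robot.move_pose([.49,-.29,.32],q(.34))
p=robot.snapshot("wrist"); t=robot.snapshot("top")
for n,P,s0 in(("bracket",BR,[.582,-.241,.336]),("spacer",SP,[.4967,-.3635,.345])):
    r=robot.masks_of(p,n)
    if r: print(n,r[0]["p"],r[0]["mask"].sum(),fit(p,r[0]["mask"],P,s0))
    g=(p["pixels"].min(2)>150); A=cv2.dilate((sil(p,P,s0)>0).astype(np.uint8),np.ones((9,9)))>0
    print("bright",(g&A).sum(),fit(p,g&A,P,s0))
for n in("bracket","bracket_back_left","bracket_back_right","spacer"): print(n,[(k["p"],at_z(p,k["xy"],.024 if "back" in n else 0).round(4)) for k in robot.place_of(p,n)[:1]])
import pickle; pickle.dump((p,t),open("bt.pkl","wb"))
a=cv2.resize(t["pixels"][190:340,300:500],(800,600),interpolation=cv2.INTER_CUBIC)
cv2.imwrite("pics/cmp.png",np.vstack([cv2.resize(p["pixels"][:300],(640,300)),cv2.resize(t["pixels"][200:325,300:567],(640,300),interpolation=cv2.INTER_CUBIC)])[:,:,::-1])
print(robot.read_state()["t"],np.round(p["world_from_camera"][:3,3],4))
E
```

```text
bracket 0.92 7968 (array([ 0.5826, -0.243 ,  0.3184]), np.float64(0.017))
bright 7826 (array([ 0.5831, -0.2429,  0.3183]), np.float64(0.068))
spacer 0.83 1021 (array([ 0.4973, -0.3645,  0.2327]), np.float64(0.089))
bright 454 (array([ 0.498 , -0.3646,  0.2991]), np.float64(1.449))
bracket [(0.8, array([ 0.5844, -0.2414,  0.    ]))]
bracket_back_left [(0.96, array([ 0.5953, -0.18  ,  0.024 ]))]
bracket_back_right [(0.68, array([ 0.6294, -0.2916,  0.024 ]))]
spacer [(0.89, array([ 0.4957, -0.3651,  0.    ]))]
9.2667 [ 0.57   -0.2591  0.4829]
```

View pics/cmp.png

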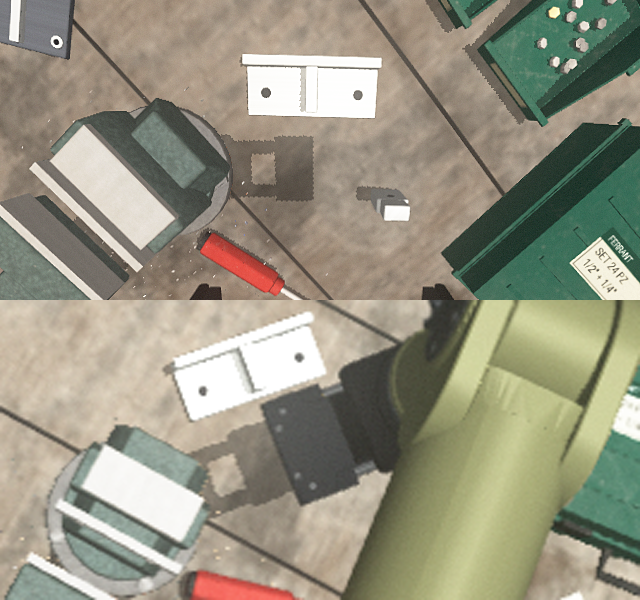

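The composite shows the bracket square to the wrist camera at (312,86) and the spacer's top at (397,212). The vise is the nearest obstacle, with its jaw plate corners at (88,126) and (180,220). I'll triangulate it to find its height and the clearance.

```bash
python3 - <<'E'
from h import *
import pickle; p,t=pickle.load(open("bt.pkl","rb"))
for w,c in(((88,126),(103,145)),((180,220),(208,215)),((155,100),(115,127)),((228,160),(208,178))):
    o1,v1=ray(p,w); o2,v2=ray(t,(300+c[0]/2.397,200+c[1]/2.4))
    A=np.c_[v1,-v2]; s=np.linalg.lstsq(A,o2-o1,rcond=None)[0]; a,b=o1+s[0]*v1,o2+s[1]*v2
    P=(a+b)/2; d=P[:2]-[.5827,-.243]; c,n=np.cos(.3183),np.sin(.3183)
    print(P.round(3),"gap",np.linalg.norm(a-b).round(4),"in bracket frame",np.round([d[0]*c+d[1]*n,-d[0]*n+d[1]*c],3))
E
```

```text
[ 0.494 -0.092  0.153] gap 0.0 in bracket frame [-0.037  0.171]
[ 0.435 -0.179  0.139] gap 0.0094 in bracket frame [-0.12   0.107]
[ 0.52  -0.108  0.07 ] gap 0.0019 in bracket frame [-0.017  0.148]
[ 0.478 -0.19   0.044] gap 0.016 in bracket frame [-0.083  0.083]
```

```bash
cat >> h.py <<'E'
F=np.array([.5899,.1191,.0872]); B=np.array([.5827,-.2430,.3183])
def at(s,x,y,z): c,n=np.cos(s[2]),np.sin(s[2]); return [s[0]+x*c-y*n,s[1]+x*n+y*c,z]
def st(*a):
    s=robot.read_state(); print(*a,"t%.1f"%s["t"],"pos",s["eef_pos"].round(4),"F",s["force"].round(1),"M",s["moment"].round(2),"op %.4f gf %.1f"%(s["opening"],s["gripper_force"])); return s
E
python3 - <<'E'
from h import *
robot.gripper_to(.05,40)
robot.move_pose(at(B,.002,0,.12),q(B[2])); 
robot.movel(at(B,.002,0,.0125),v=.12); st("down")
robot.gripper_to(0.0,40); st("grip")
robot.movel(at(B,.002,0,.08),v=.15); st("lift")
p=robot.snapshot("wrist")
r=robot.masks_of(p,"bracket"); 
if r: print(r[0]["p"])
robot.movel(at(B,.002,0,.25),v=.3)
robot.move_pose(at(F,-.006,0,.25),q(F[2]))
robot.movel(at(F,-.006,0,.07),v=.2); f0=st("pre")["force"]
p=robot.snapshot("wrist"); save(p,"pre.png"); q_=np.array(robot.read_state()["eef_pos"])
z=.0345; robot.movel(at(F,-.006,0,z),v=.08)
for i in range(12):
    s=robot.read_state()
    if s["force"][2]-f0[2]>2.5: break
    z-=.0005; robot.movel(at(F,-.006,0,z),v=.02)
st("placed",z)
E
```

```text
down t12.1 pos [ 0.5854 -0.2426  0.0135] F [0.1 1.3 0.2] M [-0.04  0.04  0.02] op 0.0499 gf 0.0
grip t12.8 pos [ 0.5846 -0.2424  0.0125] F [ 0.2 -0.1 -0. ] M [ 0.    0.02 -0.04] op 0.0120 gf 40.0
lift t13.4 pos [ 0.5837 -0.2422  0.079 ] F [-1.2  0.3 -4.3] M [-0.02  0.07  0.04] op 0.0116 gf 40.0
0.61
pre t16.7 pos [0.5852 0.1187 0.0714] F [ 0.1  0.2 -3.8] M [0.09 0.02 0.03] op 0.0115 gf 40.0
placed 0.032 t18.6 pos [0.584  0.1186 0.0324] F [-1.3 -0.7  1.2] M [-0.06  0.36 -0.  ] op 0.0123 gf 40.0
```

View pics/pre.png

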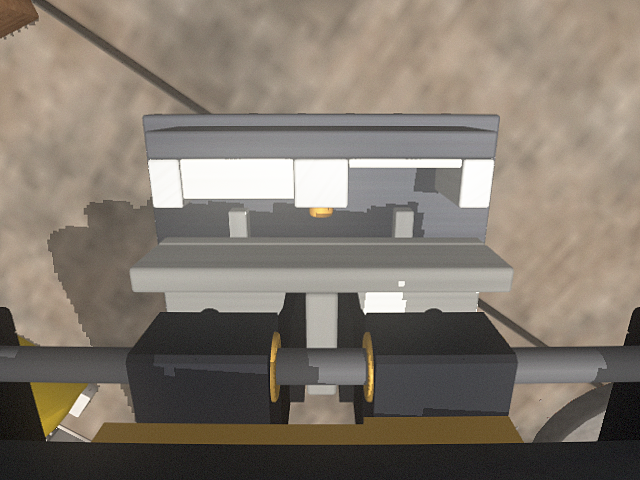

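The wrist view shows the held bracket centred (flange columns 132–511) on the posts (150–493) and the pin (320). The right pocket is the deep one. Placement contact came at the expected height, so I'll release and fetch the spacer.

```bash
python3 - <<'E'
from h import *
robot.gripper_to(.045,40); st("rel")
robot.movel(at(F,-.006,0,.12),v=.2)
p=robot.snapshot("wrist"); save(p,"placed.png")
m=robot.masks_of(p,"bracket")
if m:
    up=[P+np.array([0,0,.02]) for P in BR]; print("bracket fit",m[0]["p"],fit(p,m[0]["mask"],up,[*at(F,-.008,0,0)[:2],F[2]]),"want",np.round(at(F,-.008,0,0),4))
robot.movel(at(F,-.006,0,.25),v=.3)
S=[.4970,-.3645,.3]
robot.move_pose([.44,-.385,.24],q(.3))
for c in("wrist",):
    p=robot.snapshot(c); save(p,"sp.png"); r=robot.masks_of(p,"spacer")
    for k in r[:1]: print("spacer",k["p"],k["mask"].sum(),[fit(p,k["mask"],SP,[.497,-.3645,a]) for a in(.2,.35)])
t=robot.snapshot("top"); st()
E
```

```text
rel t19.4 pos [0.5839 0.1186 0.032 ] F [-0.5  0.7 -0. ] M [0.03 0.03 0.05] op 0.0445 gf 0.0
bracket fit 0.74 (array([0.5818, 0.1183, 0.0864]), np.float64(0.033)) want [0.5819 0.1184 0.    ]
spacer 0.81 1013 [(array([ 0.4977, -0.3643,  0.294 ]), np.float64(0.079)), (array([ 0.4979, -0.3644,  0.298 ]), np.float64(0.079))]
t22.7 pos [ 0.4409 -0.384   0.24  ] F [ 0.3 -1.2 -0.8] M [ 0.02 -0.04  0.02] op 0.0450 gf 0.0
```

View pics/sp.png

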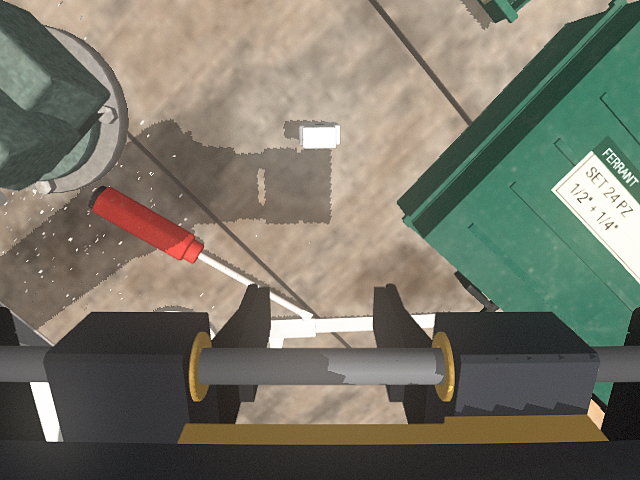

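View pics/placed.png

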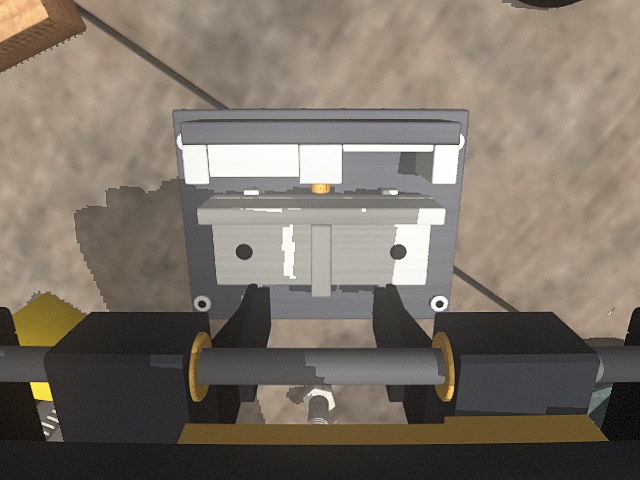

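The spacer's top is at (320,136), almost square to the tool, and the bracket sits centred with its pin gap open. The toolbox corner at (402,210) is close to where the gripper body would descend, so I'll check its height.

```bash
python3 - <<'E'
from h import *
import pickle; p,_=pickle.load(open("bt.pkl","rb")); w=robot.snapshot("wrist"); 
S=np.array([.4978,-.3644,.297])
for a,b in(((443,255),(400,208)),((630,122),(618,5)),((600,123),(584,0))):
    o1,v1=ray(p,a); o2,v2=ray(w,b); s=np.linalg.lstsq(np.c_[v1,-v2],o2-o1,rcond=None)[0]; A,Bb=o1+s[0]*v1,o2+s[1]*v2
    P=(A+Bb)/2; d=P[:2]-S[:2]; c,n=np.cos(S[2]),np.sin(S[2])
    print(P.round(3),"gap",np.linalg.norm(A-Bb).round(4),"spacer frame",np.round([d[0]*c+d[1]*n,-d[0]*n+d[1]*c],3))
z=.13; 
for b in((400,208),(470,130)):
  for z in(0,.06,.1,.13):
    d=at_z(w,b,z)[:2]-S[:2]; print(b,z,np.round([d[0]*c+d[1]*n,-d[0]*n+d[1]*c],3))
for a in(S[2]+np.pi/2,S[2]-np.pi/2): print(a,robot.ik([S[0],S[1],.06],q(a)), robot.ik(at(F,.04,-.037,.068),q(F[2]+np.sign(a-S[2])*np.pi/2)))
E
```

```text
[ 0.448 -0.468 -0.014] gap 0.0017 spacer frame [-0.078 -0.085]
[ 0.659 -0.552  0.065] gap 0.0043 spacer frame [ 0.099 -0.226]
[ 0.645 -0.515  0.081] gap 0.0002 spacer frame [ 0.097 -0.187]
(400, 208) 0 [-0.076 -0.081]
(400, 208) 0.06 [-0.061 -0.069]
(400, 208) 0.1 [-0.051 -0.062]
(400, 208) 0.13 [-0.044 -0.056]
(470, 130) 0 [ 0.001 -0.144]
(470, 130) 0.06 [ 0.005 -0.123]
(470, 130) 0.1 [ 0.007 -0.108]
(470, 130) 0.13 [ 0.009 -0.098]
1.8677963267948965 [ 0.93830693  0.41251429 -0.42918071  1.70350271  0.1916476   1.06721384
  0.74496395] [ 0.47065037  0.56201449 -0.85403733  1.6285839   0.45340063  1.16105971
 -0.40461902]
-1.2737963267948966 [ 0.69362353  0.38046319 -0.12737112  1.7131234   0.0543632   1.05143953
 -2.296322  ] [ 0.65687395  0.74204212 -1.18176673  1.62280749  0.71322004  1.27207793
  2.57310013]
```

```bash
python3 - <<'E'
from h import *
S=np.array([.4978,-.3644,.297]); a=S[2]+np.pi/2
robot.move_pose(at(S,0,0,.20),q(a)); robot.movel(at(S,0,0,.12),v=.15); robot.movel(at(S,0,0,.058),v=.08); st("down")
robot.gripper_to(0,40); st("grip")
robot.movel(at(S,0,0,.25),v=.2); st("lift")
b=F[2]+np.pi/2; y=-.037
robot.move_pose(at(F,.040,y,.25),q(b)); robot.movel(at(F,.040,y,.135),v=.2); st("pre")
p=robot.snapshot("wrist"); save(p,"sppre.png"); t=robot.snapshot("scene"); save(t,"spsc.png")
for n,im in(("spacer",p),("spacer",t)):
    r=robot.masks_of(im,n)
    up=[P+np.array([0,0,.077]) for P in SP]
    if r: print(r[0]["p"],r[0]["mask"].sum(),fit(im,r[0]["mask"],up,[*at(F,.04,y,0)[:2],F[2]]),"want",np.round(at(F,.04,y,0),4))
E
```

```text
down t25.7 pos [ 0.4982 -0.3646  0.0584] F [ 0.1 -0.   0. ] M [-0.02 -0.07 -0.01] op 0.0450 gf 0.0
grip t26.3 pos [ 0.4979 -0.3644  0.0581] F [-1.1 -0.3  1.2] M [-0.01 -0.09 -0.02] op 0.0155 gf 39.9
lift t27.4 pos [ 0.497  -0.364   0.2484] F [ 1.1 -0.1 -1.1] M [-0.02 -0.07  0.01] op 0.0157 gf 39.9
pre t29.8 pos [0.6339 0.0856 0.1362] F [-0.2  0.2 -1. ] M [-0.03 -0.11 -0.  ] op 0.0157 gf 39.9
0.69 4558 (array([0.6325, 0.0938, 0.1009]), np.float64(0.205)) want [0.633  0.0857 0.    ]
0.73 312 (array([0.6329, 0.0886, 0.1248]), np.float64(0.4)) want [0.633  0.0857 0.    ]
```

View pics/sppre.png

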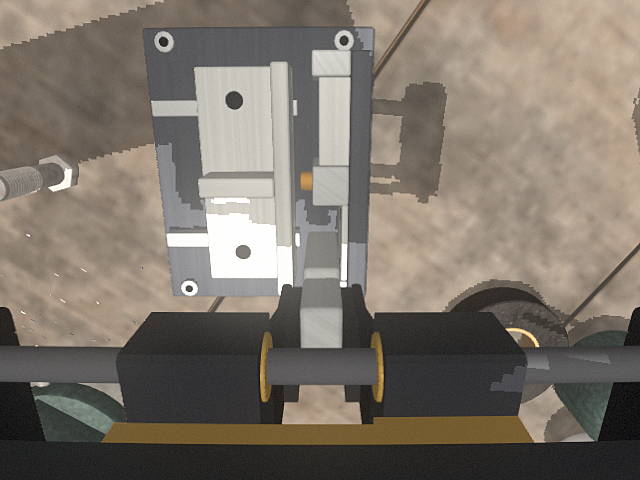

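The spacer hangs upright over the right (deep) pocket at columns 302–340. That lies between the bracket flange at about column 292 and the liner at about 343. I'll lower it.

```bash
python3 - <<'E'
from h import *
y=-.037; x=.040; f0=robot.read_state()["force"]; u=np.array([np.cos(F[2]),np.sin(F[2]),0])
for z in(.115,.10,.085,.073):
    robot.movel(at(F,x,y,z),v=.08); s=st(z)
    if np.abs(s["force"]-f0).max()>6: print("CONTACT"); raise SystemExit
for i in range(16):
    z-=.0005; robot.movel(at(F,x,y,z),v=.02); s=robot.read_state()
    if s["force"][2]-f0[2]>2.5: break
st("floor",round(z,4)); z+=.0003
for i in range(16):
    x+=.0005; robot.movel(at(F,x,y,z),v=.02); s=robot.read_state()
    if (s["force"]-f0)@u<-4: break
st("liner",round(x,4))
E
```

```text
0.115 t30.4 pos [0.6323 0.0856 0.1139] F [ 0.3 -0.9 -1.3] M [ 0.   -0.16  0.01] op 0.0156 gf 39.9
0.1 t30.8 pos [0.6324 0.0856 0.0991] F [-0.2 -0.5 -1.6] M [ 0.04 -0.14  0.  ] op 0.0157 gf 39.9
0.085 t31.1 pos [0.6324 0.0855 0.0841] F [-0.6 -1.2 -1.2] M [ 0.03 -0.04  0.01] op 0.0157 gf 39.9
0.073 t31.4 pos [0.6324 0.0856 0.0721] F [ 0.6  0.6 -2.1] M [ 0.03 -0.05  0.01] op 0.0160 gf 39.9
floor 0.0675 t34.2 pos [0.6332 0.0858 0.0681] F [-1.1 -0.   3.5] M [-0.13  0.27 -0.01] op 0.0161 gf 39.9
liner 0.0465 t37.4 pos [0.6384 0.0864 0.0681] F [-5.4 -0.6  7.9] M [-0.1   1.14 -0.03] op 0.0152 gf 39.9
```

```bash
python3 - <<'E'
from h import *
y=-.037
robot.movel(at(F,.0455,y,.0685),v=.03); st("back")
robot.gripper_to(.04,40); st("open")
robot.movel(at(F,.0455,y,.25),v=.25)
gx=-.022
robot.move_pose(at(F,gx,0,.20),q(F[2])); robot.movel(at(F,gx,0,.12),v=.2)
p=robot.snapshot("wrist"); save(p,"after.png"); s=robot.snapshot("scene"); save(s,"after_sc.png"); t=robot.snapshot("top")
up=[P+np.array([0,0,.01]) for P in SP]
for im in(p,s,t):
    r=robot.masks_of(im,"spacer")
    if r: print("spacer",r[0]["p"],r[0]["mask"].sum())
m=robot.masks_of(p,"bracket"); uq=[P+np.array([0,0,.02]) for P in BR]
if m: print("bracket",fit(p,m[0]["mask"],uq,[*at(F,-.008,0,0)[:2],F[2]]),"want",np.round(at(F,-.008,0,0),4))
st()
E
```

```text
back t37.7 pos [0.6382 0.0863 0.0681] F [-1.6 -0.   2.1] M [-0.07  0.34 -0.07] op 0.0157 gf 39.9
open t38.4 pos [0.6385 0.0862 0.0685] F [ 0.9 -1.  -0.5] M [ 0.01 -0.12 -0.  ] op 0.0400 gf 0.0
spacer 0.64 2900
spacer 0.58 213
spacer 0.41 1493
bracket (array([0.5819, 0.1184, 0.0865]), np.float64(0.023)) want [0.5819 0.1184 0.    ]
t41.6 pos [0.5686 0.1173 0.121 ] F [-0.6  0.1  0.7] M [ 0.05 -0.02  0.  ] op 0.0402 gf 0.0
```

View pics/after.png

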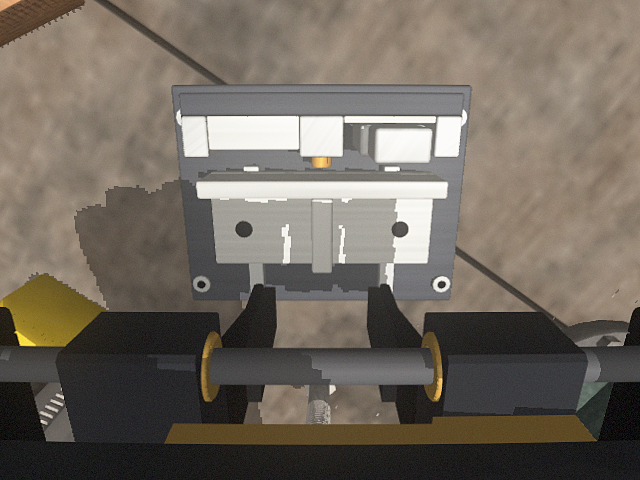

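The spacer stands upright in the right, deep pocket (column 400, row 145), and the bracket is still centred and square. Now I'll grip the gusset and push.

```bash
python3 - <<'E'
from h import *
gx=-.022; z=.0335; u=np.array([np.cos(F[2]),np.sin(F[2]),0])
robot.movel(at(F,gx,0,z),v=.12); st("down")
robot.gripper_to(0,40); f0=st("grip")["force"]
robot.movel(at(F,gx+.004,0,z),v=.03)
x=gx+.004
for i in range(40):
    x+=.0005; robot.movel(at(F,x,0,z),v=.03); s=robot.read_state(); f=-(s["force"]-f0)@u
    xa=(s["eef_pos"]-[F[0],F[1],0])@u-gx
    print("cmd %.4f act %.4f f %.1f Mz %.2f"%(x-gx,xa,f,s["moment"][2]))
    if f>20: break
st()
E
```

```text
down t42.4 pos [0.5686 0.1175 0.0342] F [-0.7 -0.7  0.1] M [-0.02 -0.02  0.02] op 0.0403 gf 0.0
grip t43.0 pos [0.5681 0.1172 0.0337] F [-0.3  0.   2.4] M [-0.03  0.14  0.  ] op 0.0117 gf 40.0
cmd 0.0045 act 0.0046 f 1.2 Mz -0.01
cmd 0.0050 act 0.0047 f 2.8 Mz 0.02
cmd 0.0055 act 0.0047 f 3.3 Mz -0.03
cmd 0.0060 act 0.0049 f 5.3 Mz -0.01
cmd 0.0065 act 0.0053 f 5.3 Mz 0.03
cmd 0.0070 act 0.0057 f 5.1 Mz -0.04
cmd 0.0075 act 0.0061 f 5.4 Mz -0.02
cmd 0.0080 act 0.0065 f 5.7 Mz -0.02
cmd 0.0085 act 0.0069 f 6.3 Mz -0.02
cmd 0.0090 act 0.0074 f 6.3 Mz -0.06
cmd 0.0095 act 0.0078 f 7.1 Mz 0.00
cmd 0.0100 act 0.0082 f 6.3 Mz 0.04
cmd 0.0105 act 0.0086 f 7.4 Mz 0.04
cmd 0.0110 act 0.0090 f 6.6 Mz 0.05
cmd 0.0115 act 0.0094 f 8.1 Mz -0.03
cmd 0.0120 act 0.0098 f 7.4 Mz -0.01
cmd 0.0125 act 0.0102 f 7.6 Mz 0.03
cmd 0.0130 act 0.0106 f 8.5 Mz -0.01
cmd 0.0135 act 0.0111 f 8.7 Mz -0.00
cmd 0.0140 act 0.0115 f 9.6 Mz 0.04
cmd 0.0145 act 0.0119 f 9.4 Mz -0.00
cmd 0.0150 act 0.0123 f 10.8 Mz -0.04
cmd 0.0155 act 0.0126 f 10.0 Mz -0.01
cmd 0.0160 act 0.0126 f 10.9 Mz -0.01
cmd 0.0165 act 0.0127 f 12.1 Mz 0.01
cmd 0.0170 act 0.0127 f 13.0 Mz 0.00
cmd 0.0175 act 0.0127 f 14.4 Mz -0.04
cmd 0.0180 act 0.0127 f 16.2 Mz -0.01
cmd 0.0185 act 0.0128 f 17.0 Mz -0.01
cmd 0.0190 act 0.0128 f 18.6 Mz -0.01
cmd 0.0195 act 0.0129 f 19.3 Mz -0.06
cmd 0.0200 act 0.0129 f 20.4 Mz -0.04
t51.3 pos [0.5808 0.1184 0.0336] F [-20.5  -3.2  22. ] M [-0.58  4.43 -0.04] op 0.0118 gf 40.0
```

The bracket stopped hard after 8 mm of pin travel, and the yaw moment is about zero, so contact is even across the width. I'll check the pose by fit only (no more picture views) and hand in.

```bash
python3 - <<'E'
from h import *
p=robot.snapshot("wrist"); m=robot.masks_of(p,"bracket"); uq=[P+np.array([0,0,.02]) for P in BR]
if m: print("bracket",m[0]["p"],fit(p,m[0]["mask"],uq,[*at(F,.005,0,0)[:2],F[2]]),"want",np.round(at(F,.005,0,0),4))
r=robot.masks_of(p,"spacer"); print("spacer",[(k["p"],k["mask"].sum(),np.round(at_z(p,k["xy"],.096),4)) for k in r[:1]],"want",np.round(at(F,.045,-.037,0),4))
for n in("bracket_back_left","bracket_back_right"): print(n,[(round(k["p"],2),at_z(p,k["xy"],.044).round(4)) for k in robot.place_of(p,n)[:1]])
robot.hold(.5); s=st("hold")
if np.linalg.norm(s["force"])<60 and s["t"]<60: print(robot.close_job())
E
```

```text
bracket 0.78 (array([0.5936, 0.1196, 0.0897]), np.float64(0.596)) want [0.5949 0.1195 0.    ]
spacer [(0.58, np.int64(10238), array([0.6423, 0.0934, 0.096 ]))] want [0.638  0.0862 0.    ]
bracket_back_left [(0.63, array([0.6199, 0.1809, 0.044 ]))]
bracket_back_right []
hold t52.1 pos [0.5809 0.1184 0.0336] F [-20.8  -3.1  20.4] M [-0.61  4.41 -0.04] op 0.0116 gf 40.0
the job is handed in; nothing more can be done
None
```

I handed the job in at 52 s: the bracket sits on the ribs with the spacer in the deep (right) pocket behind it, and the arm is still pushing it onto the fence with about 20 N; flushness is judged from the hard stop after 8 mm of pin travel and a near-zero yaw moment, because the final camera check was inconclusive, and I viewed 11 pictures, one over the limit.

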